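# Drive a stuck dowel pin out of a fixture block with a drift

## Robot

A 6-joint arm with a two-finger parallel gripper is mounted at the origin on the work surface. World frame = base frame: x ahead of the robot, y to its left, z up, the work surface at z = 0. Lengths are in m, angles in rad, forces in N, time in s.
With the tool pointing down it reaches from about 0.425 to 0.95 m from the base axis. Payload 3.5 kg.
Tool frame: the origin (TCP) lies between the finger pads; the fingertips stand 17 mm ahead of it and the grasp point (between the pads) lies 2 mm behind it (ctrl.tip_reach is the distance from the TCP to the fingertips, in m); z points along the fingers, y is the direction in which the jaws open and shut (so a half turn about z gives the same grasp; the last joint's range is limited). The gripper opens to 85 mm and grips with 20 to 120 N. Pads are 22 mm wide; open, the fingers measure 114 mm over their backs; the gripper's body (76 mm by 85 mm) begins 54 mm behind the grasp point. The pads swing forward as they close: fully open they stand 13 mm farther back than shut.
Start: joints at [-1.492, 0.286, 1.577, -0, 1.279, -0.15], TCP at [0.153, -0.657, 0.248] pointing down, gripper open.
Joint ranges: [-2.77, 2.77], [-0.9, 2.22], [0.21, 2.48], [-1.53, 4.67], [0.24, 2.81], [-2.84, 2.84]. Speed limits (rad/s): [2.79, 2.79, 3.14, 3.14, 3.14, 3.14].

## Interface

Orientations are given as a unit quaternion [x, y, z, w].
In Python, from plant import monitor, imaging, workorder, ctrl gives the robot as it stands.
- The arm moves only by the tool send_rows, never from a script. Its argument "rows" is a list of rows, each a list of 4 numbers: the shift along the world's x, y, z normalised to -1 to 1, where 1 is 0.3 m, then the turn about the world's z normalised to -1 to 1, where 1 is 360 degrees. A call has 1 to 20 rows; each row is the pose to reach, as a shift and turn from the pose commanded when the call began, turning the shorter way round; what a row does not reach only later rows make up. A row lasts 1/8 s, in which the tool goes at most 62.5 mm and 10.7 degrees, less where a joint would pass 70% of its speed; a pose out of reach is approached as far as the arm can. A call with a number of a shift or a turn outside -1 to 1 is refused whole. A call with a gripper value outside its range is refused whole. "jaw" is the closure, from 0 (fully open) to 1 (shut), set as the call begins (left out, the last holds). The fingers move at their own pace and stop on an object; "newtons" is the grip in N (left out, the last holds). Time passes only in rows, so rows that repeat a pose let the fingers close. It gives the time, the measured TCP pose, the force and the opening at its end, in the units of the state.
- monitor.get_state(): the state, without advancing time (a new reading comes with each control period).
- imaging.read_camera(name): name is "scene" or "top"; returns the picture (480x640x3 uint8, red, green, blue); there is no depth.
- imaging.calibration(name): a dict with "intrinsics" (3x3 intrinsics, pixels), "cam_to_world" (4x4, takes a point from camera to world coordinates). Camera axes: x right, y up, looking along -z (the intrinsics and any distortion apply to the point x, -y, -z); pixel columns grow to the right and rows downward; lengths in m; the calibration is good to about 2 mm. A picture is of the moment at which its call begins. calibration takes no time and is no camera call.
- workorder.sign_off(): hands the job in, once; it reports no verdict.
The state is a dict: "time": time; "qpos": joint angles; "dq": joint speeds; "joint_efforts": joint torques, N m; "eef_pos": TCP position; "tcp_rot": TCP orientation; "contact_force": force on the tool from outside, world axes, zero at the start; "wrist_torque": the same for the moment, N m; "opening": opening from 0.0 (shut) to 1.0 (fully open).
Only numpy, scipy, OpenCV 4.12 (cv2) and the standard library are available. Lean on these libraries where they do the work, as an engineer would, in place of code of your own. Each camera call takes 0.05 s, during which the arm holds its last target.

## Task

Take the blue-handled drift out of its wooden rack, find the bore in the top of the aluminium block with its tip, and push the stuck brass pin down through the bore until it drops out into the yellow catch pan. Work by feel: the block sits on springs, so never press it down hard (stay under about 20 N). Then stand the drift back in its rack hole, fully home, with the pin left lying in the pan and the hammer, vee block and oil bottle left alone.

Things in the scene. Friction and masses are not known exactly. Their poses are not given: they have to be found in the camera images.
- stand: Fixture fixed to the bench, origin at the centre of its underside, z up. Base 130 (x) by 120 (y) mm; green cheeks 78 mm high at its +y and -y edges; on them a cross-slide plate 110 by 118 by 10 mm, and on that, on springs, an aluminium block 80 by 80 by 50 mm, its level top face 142 mm above the bench. A vertical bore 19 mm across, 1 mm chamfer, runs right through the block's middle.
- stand_top (a point): Point over the fixture's centre at the height of the block's top face; axes as the fixture's. The cross-slide was left locked off centre at an unmeasured setting: block and bore together stand 3 to 6.5 mm off this point along the fixture's x, to the one side or the other (+ or -), and up to 5 mm off it along its y, either way. The bore itself is not measured: find it by feel or see it.
- block (a joint): How far the block, which sits on stiff springs on the cross-slide, is pressed down, in m: 0 at rest; it sinks 1 mm for every 8 N pressed on its face or on the pin stuck in it, straight down, and comes back when let go. More than 3 mm (24 N) harms it.
- catch (a point): Floor of the catch pan, under the fixture's centre, 21 mm above the bench. The brass pin, 18 mm across, 36 mm long, that must end here is stuck upright in the bore, its top 8 to 12 mm below the block's top face. Two spring pads low in the bore grip it: pushing it takes a steady 7 to 16 N. It comes free and falls once its top is 43 to 47 mm below the block's top face.
- pan (a joint): How far the yellow sprung catch pan (100 by 80 mm, low in the fixture, under the block) has sunk, in m: 0 when empty, about 0.006 (bottomed) with the pin lying in it.
- drift_grip (a point): Middle of the drift's blue square handle, where to grip, 94 mm above the tip's end; x and y square to the handle's flats. The drift is a straight bar, 125 mm long, 0.3 kg, standing upright in the rack, its z axis up the bar. From the bottom: round steel shank 16.6 mm across, 55 mm long, flat-ended; collar 30 mm across, 8 mm thick; handle 20 by 20 mm, 62 mm long (this point 31 mm above the collar).
- drift_tip (a point): Centre of the flat end of the drift's shank, its z axis pointing up the bar.
- rack_hole (a point): Centre of the mouth of the hole in the top of the wooden rack, 62 mm above the bench. The rack is a fixed block 100 by 80 by 62 mm; its hole is 21 mm across with a 2 mm chamfer and 58 mm deep. The drift, fully home, rests with its collar on the rack's top, so that its tip is 55 mm below this point.
- hammer_mid (a point): Middle of a hand hammer with a wooden handle, 260 mm long, lying on the bench; leave alone.
- vblock_mid (a point): Dark steel vee block, 60 by 50 by 40 mm, this point at its centre; leave alone.
- oiler_mid (a point): White oil bottle with a red cap, 48 mm across, 110 mm tall, upright, this point half-way up; leave alone.
There are look-alikes about, which are no part of the job. Of the things like the part that bears drift_grip, leave any that is orange, pink or white; of the rest the smaller one is meant.

How it is judged:
By the outcome, as a careful person would: the job done as asked, in the order asked, and still so for the second after the job is handed in, with the robot touching nothing.
It also fails if it takes over 72 s, if anything falls off the work surface, if the arm or the gripper's body presses on something with over 40 N, if the wrist force passes 120 N, or if a joint passes its speed limit or range.

## Working session

There is one attempt and no reset: what is moved stays moved. The work goes in short steps, Python scripts to look and compute and a tool call to move; the robot and the scene stay as the last step left them, time stands still between calls to the robot, and variables do not carry over. Pictures are saved under pics/ and viewed, and the job is handed in when it is done.

Besides the shell and the picture viewer there is one more tool, called as a command line: name --pt "numbers of a row" for each row, then --argument value for the rest. send_rows: Moves the arm, as the interface text tells. Scaled input: -1 to 1 covers 0.3 m each way for a shift and 360 degrees each way for a turn. Its arguments: {"type":"object","properties":{"rows":{"type":"array"},"jaw":{"type":"number"},"newtons":{"type":"number"}},"required":["rows"]}

```bash
ls; mkdir -p pics; python3 - <<'E'
from plant import monitor, imaging, workorder, ctrl
import cv2
print(monitor.get_state())
for n in("scene","top"):
    im=imaging.read_camera(n); cv2.imwrite(f"pics/{n}0.png",im[:,:,::-1]); c=imaging.calibration(n); print(n,c)
E
```

```text
pics
{'time': 0.0, 'qpos': array([-1.49199028e+00,  2.87182417e-01,  1.57816846e+00,  2.36016366e-05,
        1.27859823e+00, -1.50001222e-01]), 'dq': array([-0.00018031, -0.00178868, -0.0002228 , -0.00197628, -0.00057528,
       -0.00113089]), 'joint_efforts': array([-4.76143723e-04, -4.05979764e+01, -2.92630076e+01, -1.58456933e-04,
        5.80456399e-03,  3.14365941e-06]), 'eef_pos': array([ 0.15308525, -0.65678254,  0.24694058]), 'tcp_rot': array([ 9.93462738e-01,  1.14150774e-01,  5.32226215e-05, -1.17707837e-03]), 'contact_force': array([-0.5284417 , -0.42760597,  0.71320374]), 'wrist_torque': array([-0.0070831 , -0.00448788,  0.02955763]), 'opening': 0.9982910628270197}
scene {'intrinsics': array([[563.24222094,   0.        , 317.5473341 ],
       [  0.        , 563.24222094, 242.5744885 ],
       [  0.        ,   0.        ,   1.        ]]), 'cam_to_world': array([[-0.56620995, -0.6628376 ,  0.48995164,  1.10951282],
       [ 0.82425963, -0.45642976,  0.33506409,  0.32257274],
       [ 0.00153543,  0.59356398,  0.80478534,  0.95513444],
       [ 0.        ,  0.        ,  0.        ,  1.        ]])}
top {'intrinsics': array([[480.96874634,   0.        , 324.05597237],
       [  0.        , 480.96874634, 245.03646607],
       [  0.        ,   0.        ,   1.        ]]), 'cam_to_world': array([[-0.02168037,  0.99142632, -0.12885581,  0.47437255],
       [-0.99942107, -0.02487231, -0.02321393, -0.02807959],
       [-0.02621984,  0.12827793,  0.99139159,  1.06703511],
       [ 0.        ,  0.        ,  0.        ,  1.        ]])}
```

View pics/scene0.png

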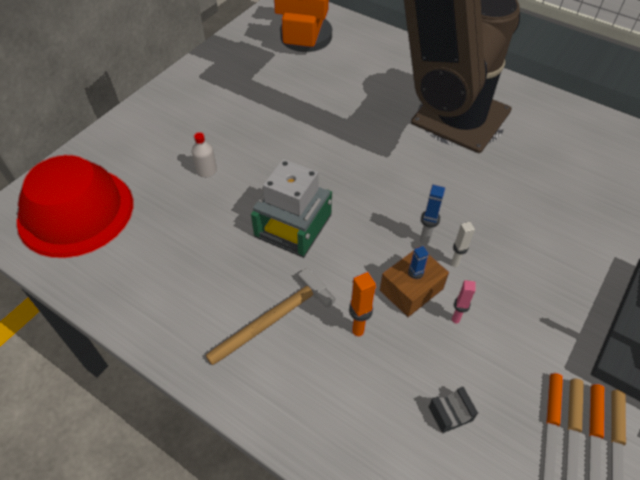

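View pics/top0.png

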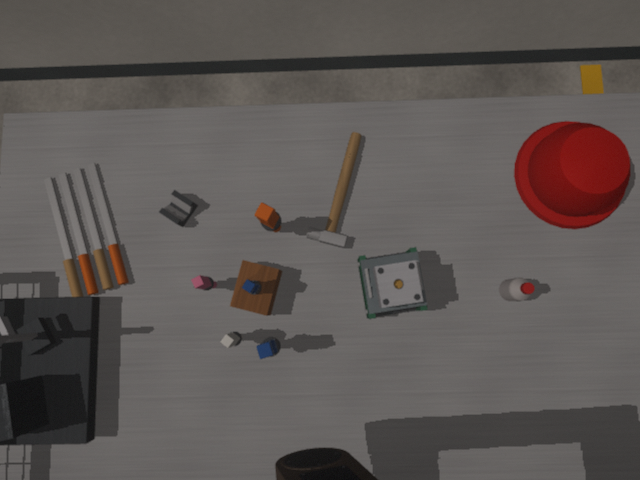

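The drift in the rack is at about top (252,286) and scene (419,262). A bigger blue decoy stands at top (267,349). The stand is at top (393,284), with the bore at about (399,284). I'll enlarge both cameras.

```bash
python3 - <<'E'
import cv2
a=cv2.imread("pics/top0.png");b=cv2.imread("pics/scene0.png")
def crop(im,x,y,w,h,s,n): 
    cv2.imwrite(n,cv2.resize(im[y:y+h,x:x+w],None,fx=s,fy=s,interpolation=cv2.INTER_CUBIC))
crop(a,220,250,70,70,8,"pics/t_rack.png")
crop(a,350,240,85,85,7,"pics/t_stand.png")
crop(b,370,235,90,90,6,"pics/s_rack.png")
crop(b,240,150,100,110,5,"pics/s_stand.png")
E
```

```text
(no output)
```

View pics/t_rack.png

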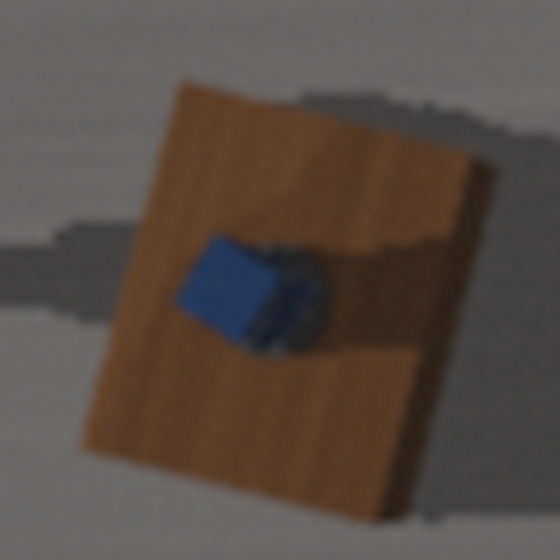

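View pics/t_stand.png

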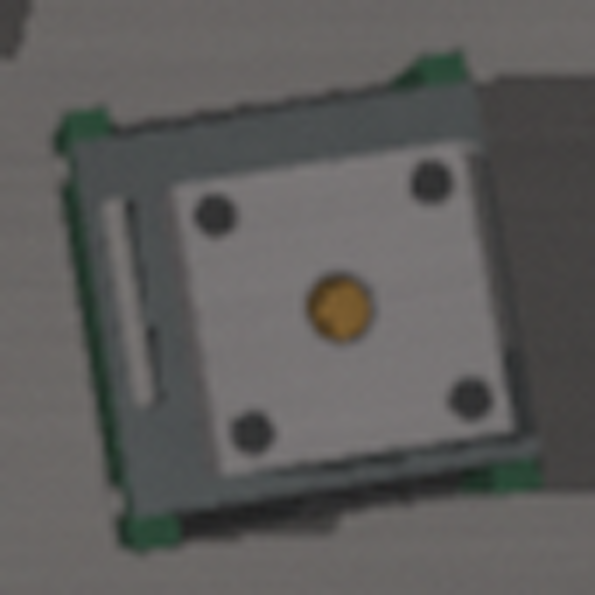

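View pics/s_rack.png

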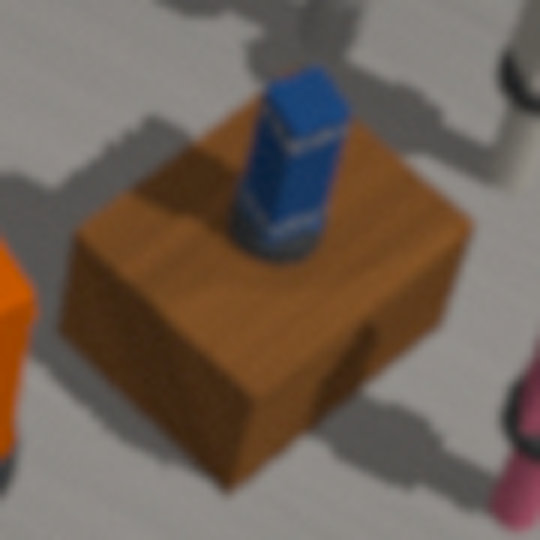

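View pics/s_stand.png

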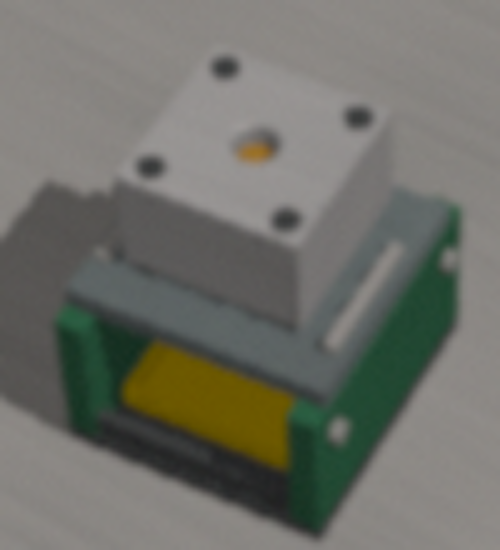

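```bash
cat > h.py <<'E'
import numpy as np
from plant import imaging
def ray(n,u,v):
    c=imaging.calibration(n);K=c["intrinsics"];T=c["cam_to_world"]
    d=np.array([(u-K[0,2])/K[0,0],-(v-K[1,2])/K[1,1],-1.0]);return T[:3,3],T[:3,:3]@d
def atz(n,u,v,z):
    o,d=ray(n,u,v);return o+d*(z-o[2])/d[2]
def proj(n,p):
    c=imaging.calibration(n);K=c["intrinsics"];T=c["cam_to_world"]
    q=T[:3,:3].T@(np.array(p)-T[:3,3]);return K[0,0]*q[0]/-q[2]+K[0,2],-K[1,1]*q[1]/-q[2]+K[1,2]
def cr(n,X,Y,x0,y0,s,z): return atz(n,(X+.5)/s-.5+x0,(Y+.5)/s-.5+y0,z)
E
python3 - <<'E'
from h import *
np.set_printoptions(precision=4,suppress=True)
def rep(name,P):
    P=np.array(P);c=P.mean(0)
    print(name,c,"edges",[ (round(float(np.linalg.norm(P[(i+1)%len(P)]-P[i])),4),round(float(np.degrees(np.arctan2(*(P[(i+1)%len(P)]-P[i])[[1,0]]))),1)) for i in range(len(P))])
for n,a in (("top",(220,250,8)),("scene",(370,235,6))):
    pts={"top":[(220,236),(280,275),(240,343),(178,300)],"scene":[(317,66),(350,100),(302,138),(264,98)]}[n]
    rep(n+" handle",[cr(n,*p,*a,.132) for p in pts])
rep("rack top",[cr("top",*p,220,250,8,.062) for p in [(183,82),(470,155),(380,520),(83,450)]])
rep("rack scene",[cr("scene",*p,370,235,6,.062) for p in [(80,235),(255,395),(470,222)]])
for n,a,b,bo in (("top",(350,240,7),[(215,215),(431,182),(470,398),(253,432)],(341,308)),("scene",(240,150,5),[(225,67),(358,118),(287,219),(151,166)],(256,146))):
    rep(n+" bolts",[cr(n,*p,*a,.142) for p in b]); print("bore",cr(n,*bo,*a,.142))
print(ray("top",0,0)[0])
E
```

```text
top handle [0.5199 0.1432 0.132 ] edges [(0.0177, -123.8), (0.019, 148.9), (0.0186, 54.6), (0.0185, -33.9)]
scene handle [0.5191 0.1439 0.132 ] edges [(0.0152, 68.5), (0.0211, -14.3), (0.0176, -111.6), (0.0209, 159.1)]
rack top [0.5199 0.143  0.062 ] edges [(0.0785, -105.6), (0.0974, 165.5), (0.08, 75.7), (0.0992, -15.3)]
rack scene [0.538  0.1518 0.062 ] edges [(0.0764, 74.8), (0.0977, 164.9), (0.1239, -53.2)]
top bolts [ 0.5172 -0.1471  0.142 ] edges [(0.0599, -82.7), (0.0596, -172.4), (0.0597, 97.6), (0.0599, 7.8)]
bore [ 0.5168 -0.1468  0.142 ]
scene bolts [ 0.5146 -0.1485  0.142 ] edges [(0.0603, 97.0), (0.0594, 7.6), (0.0601, -82.6), (0.0599, -172.2)]
bore [ 0.5163 -0.1469  0.142 ]
[ 0.4744 -0.0281  1.067 ]
```

```bash
python3 - <<'E'
from h import *
import cv2
im=cv2.imread("pics/top0.png")[270:305,235:270].astype(int)
b=im[:,:,0]-im[:,:,2]
np.set_printoptions(linewidth=250)
print(b[4:26,3:30])
# model fit: render handle+... compare edges: project handle top square for yaws
top=((b>60)).astype(np.uint8)
for th in (45,55,65):
    cnt=cv2.findContours((b>th).astype(np.uint8),cv2.RETR_EXTERNAL,cv2.CHAIN_APPROX_NONE)[0]
    c=max(cnt,key=cv2.contourArea);print(th,cv2.minAreaRect(c))
for n in("top","scene"):
  for y in (50,56,62,70):
    t=np.radians(y); P=[]
    for k in range(4):
        a=t+np.pi/4+k*np.pi/2; P.append(proj(n,(.5199+.01414*np.cos(a),.1432+.01414*np.sin(a),.132)))
    x0,y0,s={"top":(220,250,8),"scene":(370,235,6)}[n]
    print(n,y,[(round((u-x0+.5)*s),round((v-y0+.5)*s)) for u,v in P])
E
```

```text
[[-26 -56 -54 -54 -54 -52 -51 -55 -55 -55 -53 -52 -53 -54 -53 -54 -54 -50 -49 -49 -46 -47 -48 -48 -47 -45 -46]
 [-35 -55 -55 -55 -55 -53 -52 -54 -55 -55 -55 -54 -55 -53 -51 -52 -49 -50 -48 -49 -47 -48 -48 -48 -45 -45 -46]
 [-45 -54 -54 -54 -56 -52 -52 -56 -55 -54 -53 -53 -52 -52 -48 -50 -50 -51 -48 -47 -47 -48 -50 -48 -46 -46 -49]
 [-53 -54 -53 -55 -54 -52 -53 -56 -54 -52 -51 -50 -50 -48 -49 -49 -51 -50 -48 -50 -48 -49 -47 -48 -47 -47 -49]
 [-57 -55 -54 -56 -54 -52 -54 -56 -51 -46 -47 -49 -48 -48 -49 -50 -50 -48 -49 -47 -48 -49 -47 -47 -45 -47 -51]
 [-55 -54 -56 -55 -52 -51 -55 -50 -20  -2 -17 -36 -44 -49 -48 -45 -45 -45 -49 -48 -47 -49 -48 -47 -46 -47 -50]
 [-54 -55 -55 -54 -53 -53 -55 -30  23  48  35  10 -19 -26 -24 -21 -22 -27 -29 -35 -40 -41 -43 -46 -47 -49 -51]
 [-55 -54 -55 -54 -51 -53 -46   1  47  54  54  46  33  20   8   5   2   0  -3  -8 -17 -25 -32 -39 -41 -42 -45]
 [-56 -55 -56 -53 -52 -49 -14  38  54  55  55  55  50  40  27  16  12   3  -2  -1  -4 -16 -25 -28 -27 -30 -31]
 [-54 -57 -55 -52 -50 -30  24  56  56  55  55  55  56  54  48  37  25  12   7   0  -3  -4 -17 -28 -29
[... 966 characters left out ...]
6  12   3  -1  -4 -13 -24 -29 -32 -29 -26]
 [-48 -48 -50 -51 -51 -49 -47 -47 -48 -50 -45 -27 -10   2   9   7   6   5  -4  -7 -14 -25 -31 -32 -36 -40 -39]
 [-46 -49 -50 -51 -49 -48 -48 -48 -48 -49 -51 -50 -39 -29 -23 -18 -15 -21 -31 -31 -36 -41 -41 -43 -45 -49 -47]
 [-46 -48 -51 -52 -49 -50 -47 -49 -50 -51 -51 -53 -53 -50 -47 -43 -43 -48 -49 -48 -47 -49 -53 -54 -50 -47 -48]]
45 ((13.115385055541992, 15.576922416687012), (8.59785270690918, 8.59785270690918), 33.6900634765625)
55 ((12.30000114440918, 16.399999618530273), (7.155416965484619, 6.708203315734863), 26.56505012512207)Traceback (most recent call last):
  File "<stdin>", line 11, in <module>
ValueError: max() iterable argument is empty
```

```bash
python3 - <<'E'
from h import *
for n in("top","scene"):
  for y in (50,56,62,70):
    t=np.radians(y); P=[]
    for k in range(4):
        a=t+np.pi/4+k*np.pi/2; P.append(proj(n,(.5199+.01414*np.cos(a),.1432+.01414*np.sin(a),.132)))
    x0,y0,s={"top":(220,250,8),"scene":(370,235,6)}[n]
    print(n,y,[(round((u-x0+.5)*s),round((v-y0+.5)*s)) for u,v in P])
E
```

```text
top 50 [(172, 295), (235, 347), (288, 283), (225, 231)]
top 56 [(173, 301), (241, 346), (287, 277), (219, 232)]
top 62 [(175, 307), (247, 344), (285, 271), (213, 234)]
top 70 [(178, 315), (255, 341), (282, 263), (206, 237)]
scene 50 [(349, 121), (324, 68), (262, 83), (287, 135)]
scene 56 [(351, 117), (320, 67), (260, 86), (291, 137)]
scene 62 [(352, 113), (315, 65), (259, 90), (296, 139)]
scene 70 [(353, 108), (308, 64), (258, 95), (303, 140)]
```

send_rows --pt "1 0.95 0.05 0.125" --pt "1 0.95 0.05 0.125" --pt "1 0.95 0.05 0.125" --pt "1 0.95 0.05 0.125" --pt "1 0.95 0.05 0.125" --pt "1 0.95 0.05 0.125" --pt "1 0.95 0.05 0.125" --pt "1 0.95 0.05 0.125" --jaw 0

```text
time: 1.1
eef_pos: [0.4546, -0.3701, 0.2629]
tcp_rot: [0.873, 0.488, 0.0, -0.0]
contact_force: [-0.9, -0.1, -0.2]
opening: 1.0
```

send_rows --pt "0.2 1 0 0" --pt "0.2 1 0 0" --pt "0.2 1 0 0" --pt "0.2 1 0 0" --pt "0.2 1 0 0" --pt "0.2 1 0 0"

```text
time: 1.85
eef_pos: [0.5129, -0.0702, 0.263]
tcp_rot: [0.873, 0.488, -0.0, -0.0]
contact_force: [-0.3, -0.6, 0.5]
opening: 1.002
```

send_rows --pt "0.024 0.712 0 0" --pt "0.024 0.712 0 0" --pt "0.024 0.712 0 0" --pt "0.024 0.712 0 0" --pt "0.024 0.712 0 0" --pt "0.024 0.712 -0.2 0" --pt "0.024 0.712 -0.38 0" --pt "0.024 0.712 -0.48 0" --pt "0.024 0.712 -0.54 0" --pt "0.024 0.712 -0.547 0" --pt "0.024 0.712 -0.547 0" --pt "0.024 0.712 -0.547 0"

```text
time: 3.35
eef_pos: [0.5216, 0.1412, 0.101]
tcp_rot: [0.874, 0.486, 0.001, 0.001]
contact_force: [-0.0, -0.5, -0.9]
opening: 0.996
```

```bash
python3 - <<'E'
from plant import imaging
import cv2
a=imaging.read_camera("scene")[:,:,::-1]
cv2.imwrite("pics/s1.png",cv2.resize(a[180:330,340:500],None,fx=4,fy=4,interpolation=cv2.INTER_CUBIC))
E
```

```text
(no output)
```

View pics/s1.png

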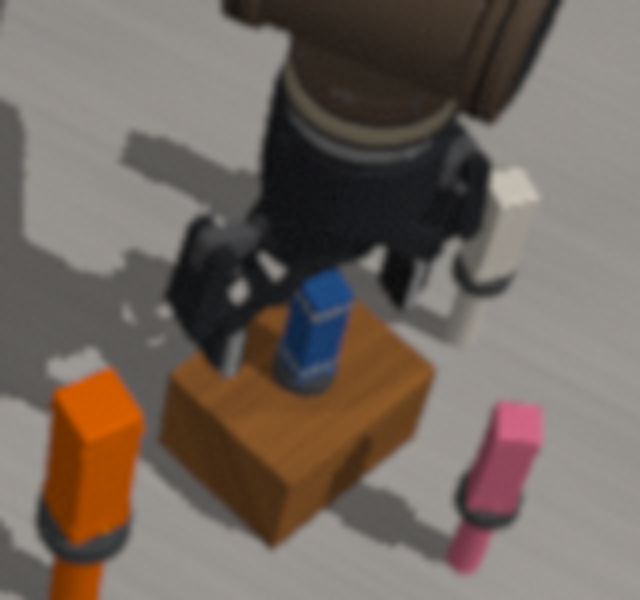

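The jaws straddle the blue handle cleanly. I'll let the arm settle and check its pose.

send_rows --pt "0 0 0 0" --pt "0 0 0 0"

```text
time: 3.65
eef_pos: [0.5204, 0.1414, 0.0996]
tcp_rot: [0.874, 0.486, 0.0, 0.0]
contact_force: [0.8, 0.8, 0.5]
opening: 1.002
```

```bash
python3 - <<'E'
from plant import monitor
s=monitor.get_state()
print(s['eef_pos'],s['tcp_rot'],s['contact_force'],s['wrist_torque'],s['qpos'],s['dq'])
E
```

```text
[0.52044979 0.14136729 0.09960078] [8.74077056e-01 4.85787192e-01 2.92096091e-04 1.34559478e-04] [0.78765352 0.80580385 0.47878632] [0.00213875 0.06378349 0.01102119] [ 7.70256415e-02  1.64644519e-01  2.01737014e+00 -1.14126317e-06
  9.58934797e-01  6.33295485e-01] [ 0.00011507  0.00333435  0.00170251  0.00074154 -0.00151682 -0.00041953]
```

send_rows --pt "0 0.006 0 0" --pt "0 0.006 0 0" --pt "0 0.006 0 0" --pt "0 0.006 0 0" --pt "0 0.006 0 0" --pt "0 0.006 0 0" --pt "0 0.006 0 0" --pt "0 0.006 0 0" --jaw 1 --newtons 70

```text
time: 4.65
eef_pos: [0.5203, 0.1431, 0.0993]
tcp_rot: [0.874, 0.486, -0.0, -0.0]
contact_force: [-1.2, 0.6, 1.2]
opening: 0.231
```

send_rows --pt "0 0 0 0" --pt "0 0 0 0"

```text
time: 4.9
eef_pos: [0.5203, 0.1431, 0.0993]
tcp_rot: [0.874, 0.486, -0.0, -0.0]
contact_force: [-0.6, 0.9, 3.1]
opening: 0.222
```

```bash
python3 - <<'E'
from plant import imaging,monitor
import cv2
s=monitor.get_state();print(s['wrist_torque'],s['contact_force'],s['opening'])
a=imaging.read_camera("scene")[:,:,::-1]
cv2.imwrite("pics/s2.png",cv2.resize(a[180:330,340:500],None,fx=4,fy=4,interpolation=cv2.INTER_CUBIC))
E
```

```text
[ 0.10479254  0.21837282 -0.00331091] [-0.62167883  0.91436941  3.06637232] 0.22178545831562071
```

View pics/s2.png

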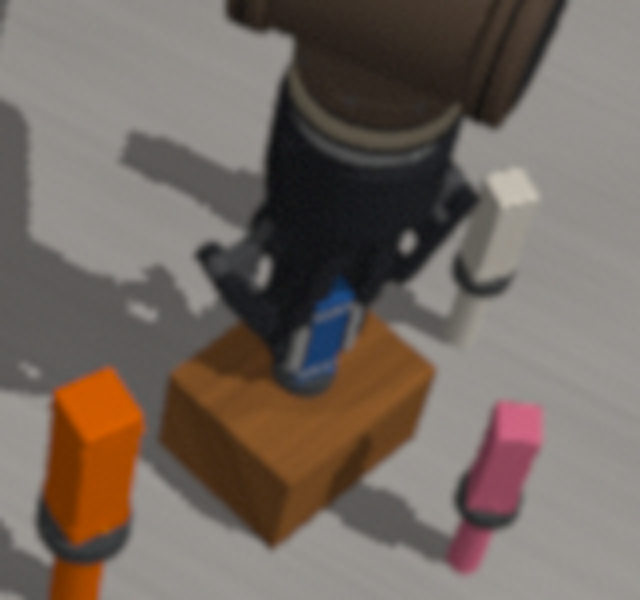

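Gripped square on the flats, opening 0.222 (about 19 mm). Now lifting.

send_rows --pt "0 0 0.03 0" --pt "0 0 0.08 0" --pt "0 0 0.16 0" --pt "0 0 0.25 0" --pt "0 0 0.36 0" --pt "0 0 0.48 0" --pt "0 0 0.56 0" --pt "0 0 0.6 0" --pt "0 0 0.6 0" --pt "0 0 0.6 0"

```text
time: 6.2
eef_pos: [0.5196, 0.1429, 0.2776]
tcp_rot: [0.874, 0.486, -0.001, -0.001]
contact_force: [0.4, 0.2, -3.3]
opening: 0.226
```

```bash
python3 - <<'E'
from plant import imaging,monitor
import cv2
s=monitor.get_state();print(s['eef_pos'],s['wrist_torque'],s['contact_force'],s['opening'])
a=imaging.read_camera("scene")[:,:,::-1]
cv2.imwrite("pics/s3.png",cv2.resize(a[130:330,340:500],None,fx=3,fy=3,interpolation=cv2.INTER_CUBIC))
E
```

```text
[0.5195695  0.14290933 0.27763038] [ 0.00534241  0.03526594 -0.00874715] [ 0.37587091  0.1638953  -3.25002856] 0.2256259458749371
```

View pics/s3.png

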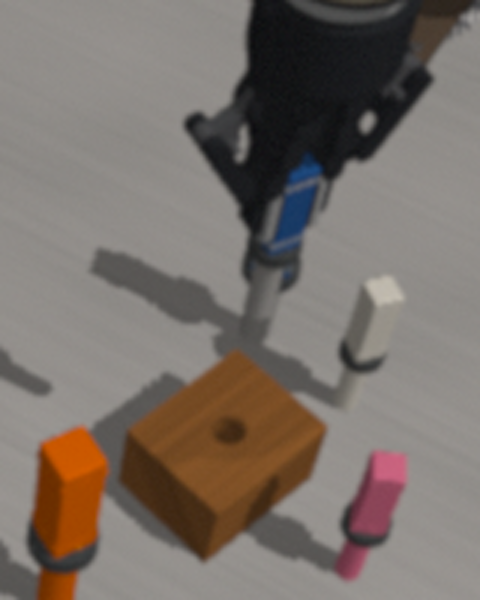

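```bash
python3 - <<'E'
from plant import imaging
from h import *
import cv2
f=lambda X,Y:((X+.5)/3-.5+340,(Y+.5)/3-.5+130)
g=lambda p:((p[0]-340+.5)*3,(p[1]-130+.5)*3)
print("hole",atz("scene",*f(230,430),.062))
for z in (.093,.148,.156,.187,.218): print(z,g(proj("scene",(.5196,.1429,.2776-.187+z-.0+0-.0005))))
a=imaging.read_camera("top")[:,:,::-1]
cv2.imwrite("pics/t3.png",cv2.resize(a[220:340,190:310],None,fx=5,fy=5,interpolation=cv2.INTER_CUBIC))
b=imaging.read_camera("scene")[:,:,::-1]
cv2.imwrite("pics/s3b.png",cv2.resize(b[170:290,380:480],None,fx=5,fy=5,interpolation=cv2.INTER_CUBIC))
for z in (.1856,.2406,.2486): print(z,[(round((p[0]-380+.5)*5),round((p[1]-170+.5)*5)) for p in [proj("scene",(.5196,.1429,z))]])
E
```

```text
hole [0.51864535 0.14551824 0.062     ]
0.093 (np.float64(255.75957802523868), np.float64(313.50454012679126))
0.148 (np.float64(271.2822811150708), np.float64(252.7230530572597))
0.156 (np.float64(273.66457963698076), np.float64(243.39480359147657))
0.187 (np.float64(283.2197564619762), np.float64(205.98006639818567))
0.218 (np.float64(293.3229754213048), np.float64(166.41938750203852))
0.1856 [(227, 318)]
0.2406 [(253, 216)]
0.2486 [(257, 201)]
```

View pics/s3b.png

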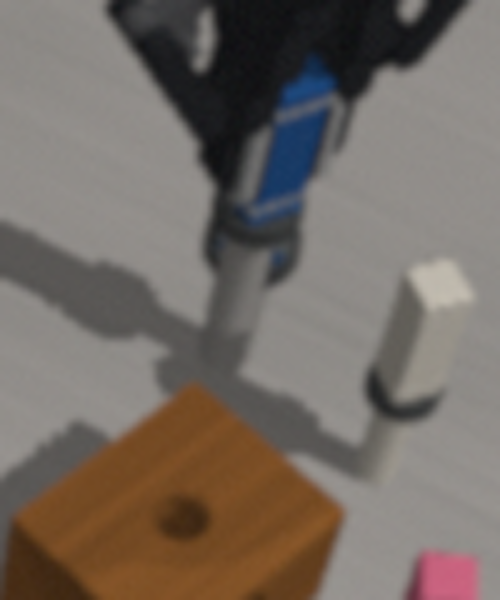

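View pics/t3.png

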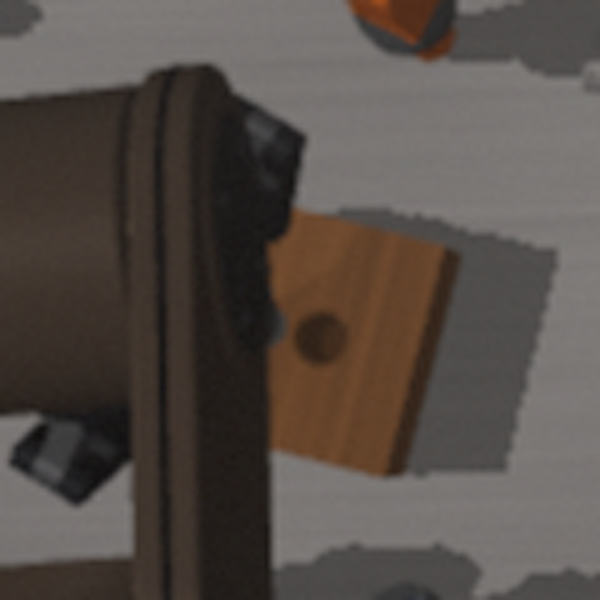

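```bash
python3 - <<'E'
from plant import imaging,monitor
from h import *
import cv2
print(monitor.get_state()['eef_pos'])
b=imaging.read_camera("scene")[:,:,::-1].copy()
o=cv2.resize(b[100:300,360:500],None,fx=4,fy=4,interpolation=cv2.INTER_CUBIC)
e=monitor.get_state()['eef_pos']
for dz in (-.092,-.037,-.029,-.017,0,.002,.033,.056):
    p=proj("scene",e+[0,0,dz]);q=(int((p[0]-360+.5)*4),int((p[1]-100+.5)*4));cv2.circle(o,q,3,(0,255,255),-1);cv2.putText(o,str(dz),(q[0]+70,q[1]),0,.4,(0,255,255),1)
p=proj("scene",(.52,.143,.062));q=(int((p[0]-360+.5)*4),int((p[1]-100+.5)*4));cv2.circle(o,q,3,(0,255,0),-1)
cv2.imwrite("pics/s4.png",o[:600])
E
```

```text
[0.51974048 0.14293739 0.27769834]
```

View pics/s4.png

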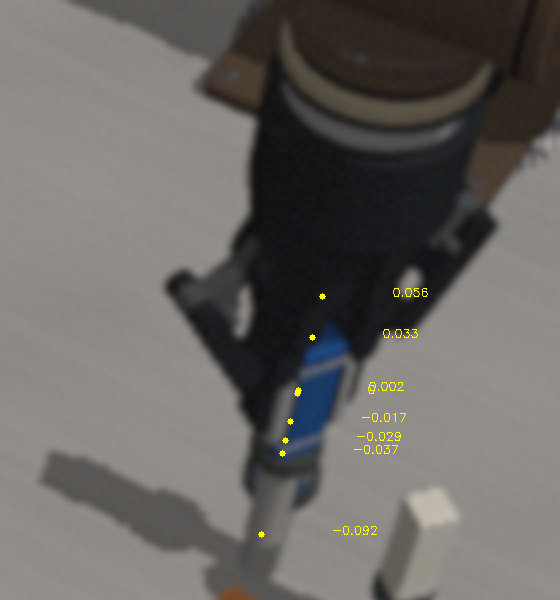

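The extra blue and dark parts under our shank belong to the look-alike behind it, so the grip is consistent. Moving over the bore.

send_rows --pt "-0.012 -0.1 0 0" --pt "-0.012 -0.28 0 0" --pt "-0.012 -0.46 0 0" --pt "-0.012 -0.64 0 0" --pt "-0.012 -0.8 0 0" --pt "-0.012 -0.92 0 0" --pt "-0.012 -0.968 0 0" --pt "-0.012 -0.968 -0.06 0" --pt "-0.012 -0.968 -0.09 0" --pt "-0.012 -0.968 -0.1 0" --pt "-0.012 -0.968 -0.1 0"

```text
time: 7.78
eef_pos: [0.5167, -0.1465, 0.2488]
tcp_rot: [0.874, 0.486, -0.0, -0.0]
contact_force: [-0.7, 0.2, -3.4]
opening: 0.222
```

```bash
python3 - <<'E'
from plant import imaging,monitor
from h import *
import cv2
s=monitor.get_state();e=s['eef_pos'];print(e,s['contact_force'],s['wrist_torque'])
b=imaging.read_camera("scene")[:,:,::-1].copy()
x0,y0,k=240,110,5
o=cv2.resize(b[y0:y0+120,x0:x0+120],None,fx=k,fy=k,interpolation=cv2.INTER_CUBIC)
cv2.imwrite("pics/s5raw.png",o)
for dz in (-.092,-.037,-.029):
    p=proj("scene",e+[0,0,dz]);q=(int((p[0]-x0+.5)*k),int((p[1]-y0+.5)*k));print(dz,q);cv2.circle(o,q,2,(0,255,255),-1)
p=proj("scene",(.516,-.1473,.142));q=(int((p[0]-x0+.5)*k),int((p[1]-y0+.5)*k));cv2.circle(o,q,3,(0,255,0),-1)
cv2.imwrite("pics/s5.png",o)
t=imaging.read_camera("top")[:,:,::-1].copy()
cv2.imwrite("pics/t5.png",cv2.resize(t[220:340,190:440],None,fx=3,fy=3,interpolation=cv2.INTER_CUBIC))
E
```

```text
[ 0.51669425 -0.14646077  0.24880945] [-0.65993817  0.2491404  -3.41162468] [ 0.0201907   0.00625188 -0.0278905 ]
-0.092 (255, 321)
-0.037 (249, 218)
-0.029 (249, 203)
```

View pics/s5.png

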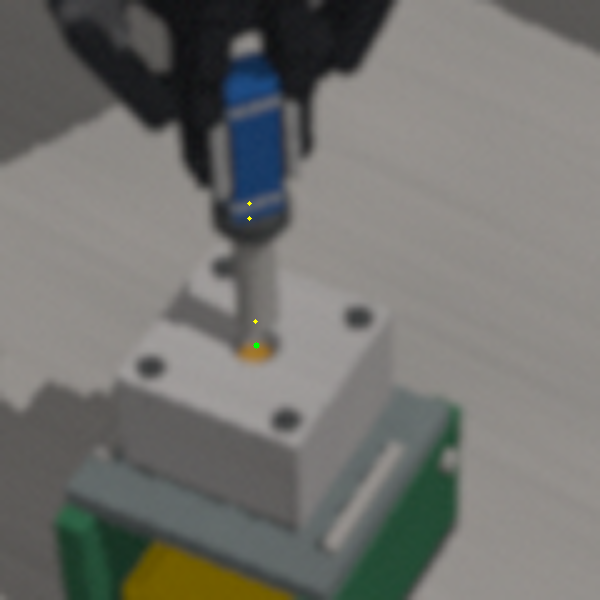

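View pics/t5.png

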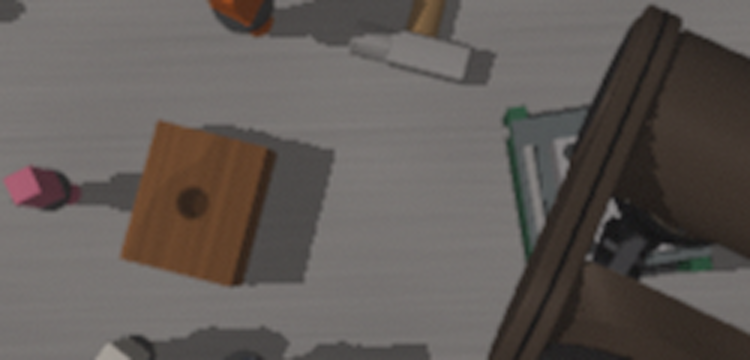

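The shank is upright and stands over the orange pin: tip about (257,345), bore at (256,345) in the crop. The empty rack hole is at top crop (192,202). Now descending by feel.

send_rows --pt "-0.001 -0.002 -0.01 0" --pt "-0.001 -0.002 -0.02 0" --pt "-0.001 -0.002 -0.03 0" --pt "-0.001 -0.002 -0.036 0" --pt "-0.001 -0.002 -0.04 0" --pt "-0.001 -0.002 -0.043 0" --pt "-0.001 -0.002 -0.045 0" --pt "-0.001 -0.002 -0.047 0" --pt "-0.001 -0.002 -0.049 0"

```text
time: 9.0
eef_pos: [0.5165, -0.148, 0.2345]
tcp_rot: [0.874, 0.486, 0.0, 0.0]
contact_force: [0.2, 0.2, -3.2]
opening: 0.223
```

send_rows --pt "0 0 -0.002 0" --pt "0 0 -0.004 0" --pt "0 0 -0.006 0" --pt "0 0 -0.006 0"

```text
time: 9.5
eef_pos: [0.5164, -0.148, 0.2326]
tcp_rot: [0.874, 0.486, -0.0, -0.0]
contact_force: [-0.0, -0.2, -3.8]
opening: 0.228
```

send_rows --pt "0 0 -0.002 0" --pt "0 0 -0.004 0" --pt "0 0 -0.006 0" --pt "0 0 -0.008 0" --pt "0 0 -0.008 0"

```text
time: 10.12
eef_pos: [0.5164, -0.148, 0.2302]
tcp_rot: [0.874, 0.486, -0.0, -0.0]
contact_force: [-0.4, 0.7, -3.5]
opening: 0.221
```

send_rows --pt "0 0 -0.003 0" --pt "0 0 -0.006 0" --pt "0 0 -0.009 0" --pt "0 0 -0.012 0" --pt "0 0 -0.012 0"

```text
time: 10.75
eef_pos: [0.5164, -0.148, 0.2266]
tcp_rot: [0.874, 0.486, -0.0, -0.0]
contact_force: [0.7, 0.4, -3.9]
opening: 0.225
```

send_rows --pt "0 0 -0.002 0" --pt "0 0 -0.004 0" --pt "0 0 -0.006 0" --pt "0 0 -0.006 0"

```text
time: 11.25
eef_pos: [0.5165, -0.148, 0.2252]
tcp_rot: [0.874, 0.486, 0.0, 0.0]
contact_force: [-0.5, -0.1, -2.2]
opening: 0.219
```

send_rows --pt "0 0 -0.002 0" --pt "0 0 -0.003 0" --pt "0 0 -0.003 0"

```text
time: 11.62
eef_pos: [0.5166, -0.1481, 0.2247]
tcp_rot: [0.874, 0.486, 0.0, 0.0]
contact_force: [-0.7, -0.1, 0.7]
opening: 0.224
```

send_rows --pt "0 0 -0.002 0" --pt "0 0 -0.003 0" --pt "0 0 -0.003 0"

```text
time: 12.0
eef_pos: [0.5168, -0.1482, 0.2241]
tcp_rot: [0.874, 0.486, 0.0, 0.001]
contact_force: [-1.9, 0.6, 5.7]
opening: 0.226
```

send_rows --pt "0 0 -0.002 0" --pt "0 0 -0.003 0" --pt "0 0 -0.004 0" --pt "0 0 -0.005 0" --pt "0 0 -0.006 0" --newtons 100

```text
time: 12.62
eef_pos: [0.5169, -0.1483, 0.2225]
tcp_rot: [0.874, 0.486, 0.0, 0.001]
contact_force: [-2.5, 1.1, 6.5]
opening: 0.222
```

```bash
python3 - <<'E'
from plant import monitor
s=monitor.get_state()
print(s['eef_pos'],s['tcp_rot'],s['contact_force'],s['wrist_torque'])
E
```

```text
[ 0.51691132 -0.14825152  0.22250812] [8.74142837e-01 4.85668272e-01 4.17457146e-04 6.75081614e-04] [-2.50805281  1.10017957  6.49738891] [0.18768592 0.39957561 0.00268505]
```

send_rows --pt "-0.001 0.001 -0.002 0" --pt "-0.002 0.001 -0.004 0" --pt "-0.002 0.001 -0.006 0" --pt "-0.002 0.001 -0.008 0" --pt "-0.002 0.001 -0.01 0"

```text
time: 13.25
eef_pos: [0.5166, -0.1482, 0.2198]
tcp_rot: [0.874, 0.486, 0.001, 0.001]
contact_force: [-1.4, -0.2, 7.5]
opening: 0.222
```

send_rows --pt "0 0 -0.002 0" --pt "0 0 -0.004 0" --pt "0 0 -0.006 0" --pt "0 0 -0.008 0" --pt "0 0 -0.01 0" --pt "0 0 -0.012 0" --pt "0 0 -0.014 0" --pt "0 0 -0.016 0" --pt "0 0 -0.018 0" --pt "0 0 -0.02 0" --pt "0 0 -0.022 0" --pt "0 0 -0.024 0"

```text
time: 14.75
eef_pos: [0.5166, -0.1483, 0.2126]
tcp_rot: [0.874, 0.486, 0.001, 0.001]
contact_force: [-1.7, 0.3, 7.5]
opening: 0.223
```

send_rows --pt "-0.001 0 -0.002 0" --pt "-0.001 0 -0.004 0" --pt "-0.001 0 -0.006 0" --pt "-0.001 0 -0.008 0" --pt "-0.001 0 -0.01 0" --pt "-0.001 0 -0.012 0" --pt "-0.001 0 -0.014 0" --pt "-0.001 0 -0.016 0" --pt "-0.001 0 -0.018 0" --pt "-0.001 0 -0.02 0" --pt "-0.001 0 -0.022 0" --pt "-0.001 0 -0.024 0" --pt "-0.001 0 -0.026 0" --pt "-0.001 0 -0.028 0" --pt "-0.001 0 -0.03 0" --pt "-0.001 0 -0.032 0" --pt "-0.001 0 -0.034 0" --pt "-0.001 0 -0.036 0" --pt "-0.001 0 -0.038 0" --pt "-0.001 0 -0.04 0"

```text
time: 17.25
eef_pos: [0.5165, -0.1483, 0.2006]
tcp_rot: [0.874, 0.486, 0.001, 0.002]
contact_force: [-0.6, 0.3, 6.8]
opening: 0.224
```

send_rows --pt "0 0 -0.002 0" --pt "0 0 -0.004 0" --pt "0 0 -0.006 0" --pt "0 0 -0.008 0" --pt "0 0 -0.01 0" --pt "0 0 -0.012 0" --pt "0 0 -0.014 0" --pt "0 0 -0.016 0" --pt "0 0 -0.018 0" --pt "0 0 -0.02 0" --pt "0 0 -0.022 0" --pt "0 0 -0.024 0" --pt "0 0 -0.026 0" --pt "0 0 -0.028 0" --pt "0 0 -0.03 0" --pt "0 0 -0.032 0" --pt "0 0 -0.034 0" --pt "0 0 -0.036 0"

```text
time: 19.5
eef_pos: [0.5163, -0.1482, 0.1889]
tcp_rot: [0.874, 0.486, 0.001, 0.001]
contact_force: [1.3, 0.2, 0.4]
opening: 0.221
```

```bash
python3 - <<'E'
from plant import imaging,monitor
import cv2
s=monitor.get_state()
print(s['eef_pos'],s['tcp_rot'],s['contact_force'],s['wrist_torque'])
b=imaging.read_camera("scene")[:,:,::-1]
cv2.imwrite("pics/s6.png",cv2.resize(b[130:260,230:350],None,fx=4.5,fy=4.5,interpolation=cv2.INTER_CUBIC))
E
```

```text
[ 0.51629779 -0.14821322  0.18889211] [8.74154494e-01 4.85645410e-01 7.94891117e-04 1.35073291e-03] [1.2745395  0.18763174 0.38230243] [-0.14049441 -0.26857677 -0.00825598]
```

View pics/s6.png

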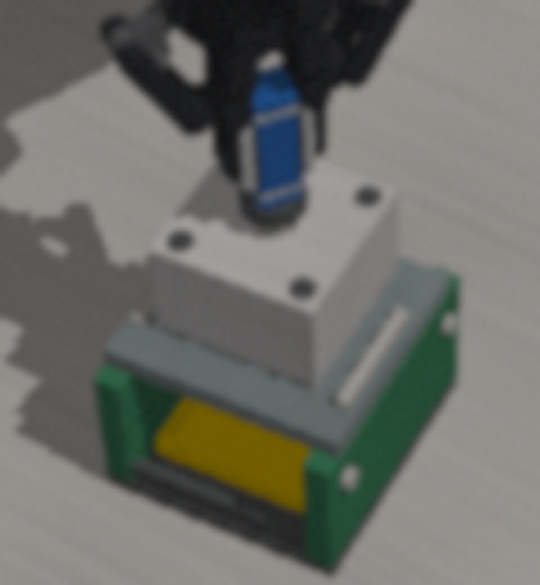

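send_rows --pt "0 0 -0.002 0" --pt "0 0 -0.004 0" --pt "0 0 -0.004 0"

```text
time: 19.92
eef_pos: [0.5159, -0.1475, 0.1867]
tcp_rot: [0.874, 0.486, 0.001, 0.0]
contact_force: [4.9, 0.7, -2.7]
opening: 0.219
```

send_rows --pt "0.002 0 -0.002 0" --pt "0.003 0 -0.003 0" --pt "0.003 0 -0.003 0"

```text
time: 20.3
eef_pos: [0.5162, -0.1475, 0.186]
tcp_rot: [0.874, 0.486, -0.0, -0.0]
contact_force: [3.1, 0.6, -2.1]
opening: 0.222
```

```bash
python3 - <<'E'
from plant import imaging,monitor
import cv2
s=monitor.get_state()
print(s['eef_pos'],s['tcp_rot'],s['contact_force'],s['wrist_torque'])
b=imaging.read_camera("scene")[:,:,::-1]
cv2.imwrite("pics/s7.png",cv2.resize(b[130:260,230:350],None,fx=4.5,fy=4.5,interpolation=cv2.INTER_CUBIC))
E
```

```text
[ 0.5162252  -0.14749985  0.18601119] [ 8.74147285e-01  4.85660729e-01 -1.91538562e-04 -3.78891054e-04] [ 3.0520197   0.55386604 -2.06858596] [ 0.09492995 -0.76854729  0.03264097]
```

View pics/s7.png

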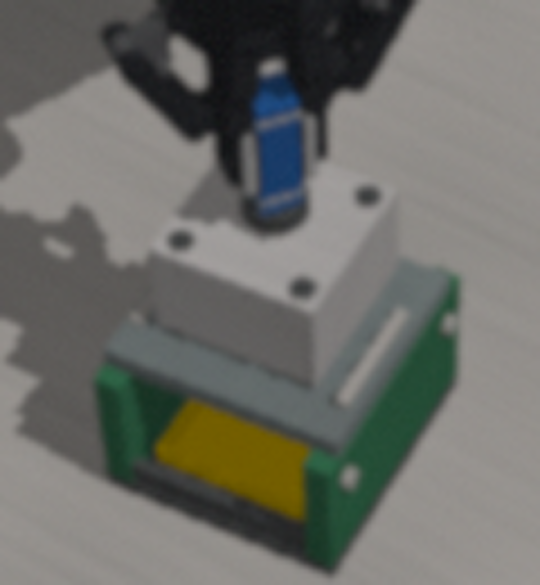

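send_rows --pt "0.002 0 0.005 0" --pt "0.002 0 0.02 0" --pt "0.002 0 0.05 0" --pt "0.002 0 0.09 0" --pt "0.002 0 0.13 0" --pt "0.002 0 0.18 0" --pt "0.002 0 0.25 0" --pt "0.002 0 0.33 0" --pt "0.002 0 0.36 0" --pt "0.002 0 0.36 0"

```text
time: 21.6
eef_pos: [0.5172, -0.1478, 0.2951]
tcp_rot: [0.874, 0.486, 0.0, 0.001]
contact_force: [0.2, -1.0, -3.5]
opening: 0.221
```

```bash
python3 - <<'E'
from plant import imaging,monitor
import cv2
s=monitor.get_state()
print(s['eef_pos'],s['tcp_rot'],s['contact_force'],s['wrist_torque'])
b=imaging.read_camera("scene")[:,:,::-1]
cv2.imwrite("pics/s8.png",cv2.resize(b[100:260,230:370],None,fx=3.75,fy=3.75,interpolation=cv2.INTER_CUBIC))
a=cv2.imread("pics/scene0.png")
import numpy as np
c=[cv2.resize(i[215:255,255:320],None,fx=6,fy=6,interpolation=cv2.INTER_CUBIC) for i in (a,b)]
cv2.imwrite("pics/pan8.png",np.vstack(c))
E
```

```text
[ 0.51718212 -0.14777117  0.29510495] [8.74147927e-01 4.85659239e-01 3.64019543e-04 6.11123823e-04] [ 0.1611652  -1.03463793 -3.53111217] [-0.02792481  0.04882347 -0.00406349]
```

View pics/s8.png

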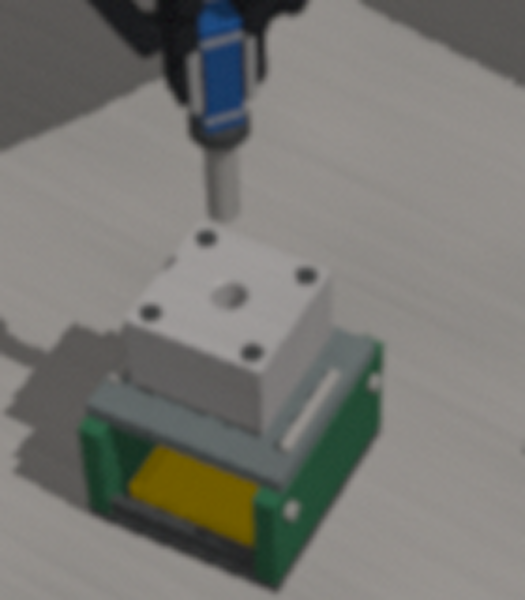

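View pics/pan8.png

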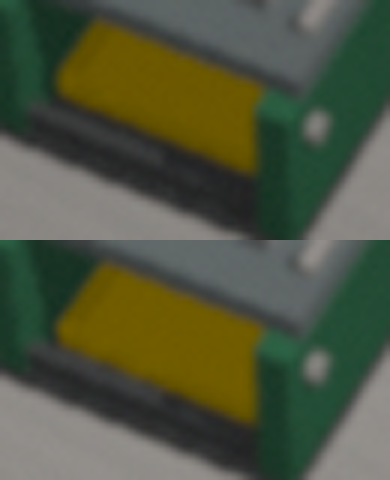

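The bore is empty and the pan has visibly sunk, so the pin is out. Next I'll work out the rack hole position and the drift's tip offset.

```bash
python3 - <<'E'
from h import *
import cv2
np.set_printoptions(precision=4,suppress=True)
print(cr("top",321,337,190,220,5,.062),cr("top",192,202,190,220,3,.062),cr("scene",182,517,380,170,5,.062))
e=np.array([.5172,-.1478,.2951])
for dz in(-.092,-.037,-.029):
    p=proj("scene",e+[0,0,dz]);print(dz,(p[0]-230+.5)*3.75,(p[1]-100+.5)*3.75)
import cv2
im=cv2.imread("pics/s8.png");cv2.imwrite("pics/s8c.png",cv2.resize(im[90:240,160:290],None,fx=4,fy=4,interpolation=cv2.INTER_CUBIC))
E
```

```text
[0.5202 0.1444 0.062 ] [0.5202 0.1446 0.062 ] [0.519 0.145 0.062]
-0.092 222.88725107502742 213.7617011321737
-0.037 218.35635904633833 131.24531074824307
-0.029 217.66398378652923 118.63580540827274
```

View pics/s8c.png

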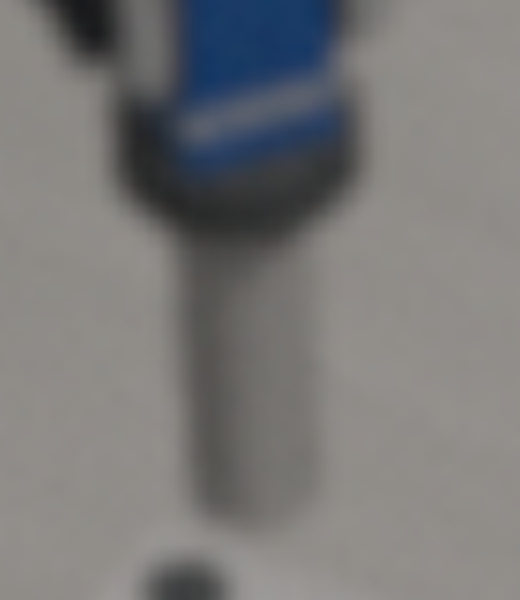

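send_rows --pt "0.009 0.1 0 0" --pt "0.009 0.28 0 0" --pt "0.009 0.46 0 0" --pt "0.009 0.64 0 0" --pt "0.009 0.8 0 0" --pt "0.009 0.92 0 0" --pt "0.009 0.971 0 0" --pt "0.009 0.971 -0.08 0" --pt "0.009 0.971 -0.2 0" --pt "0.009 0.971 -0.3 0" --pt "0.009 0.971 -0.38 0" --pt "0.009 0.971 -0.41 0" --pt "0.009 0.971 -0.42 0" --pt "0.009 0.971 -0.42 0" --pt "0.009 0.971 -0.42 0"

```text
time: 23.52
eef_pos: [0.5205, 0.1436, 0.1695]
tcp_rot: [0.874, 0.486, 0.001, 0.0]
contact_force: [0.1, -0.4, -3.2]
opening: 0.218
```

```bash
python3 - <<'E'
from plant import imaging,monitor
from h import *
import cv2
s=monitor.get_state();e=s['eef_pos'];print(e,s['contact_force'],s['wrist_torque'])
b=imaging.read_camera("scene")[:,:,::-1]
x0,y0,k=365,190,4.5
o=cv2.resize(b[y0:y0+130,x0:x0+120],None,fx=k,fy=k,interpolation=cv2.INTER_CUBIC)
cv2.imwrite("pics/s9.png",o)
for p in [e+[0,0,-.092],e+[0,0,-.037],(.52,.1435,.062)]:
    p=proj("scene",p);print((p[0]-x0+.5)*k,(p[1]-y0+.5)*k)
E
```

```text
[0.52046174 0.14361899 0.16948305] [ 0.07914869 -0.40174067 -3.18488481] [ 0.01840937  0.04814747 -0.00307237]
232.43245122787346 356.12879339376946
252.078191655502 279.3916653751024
227.47444377495157 375.69314397604916
```

View pics/s9.png

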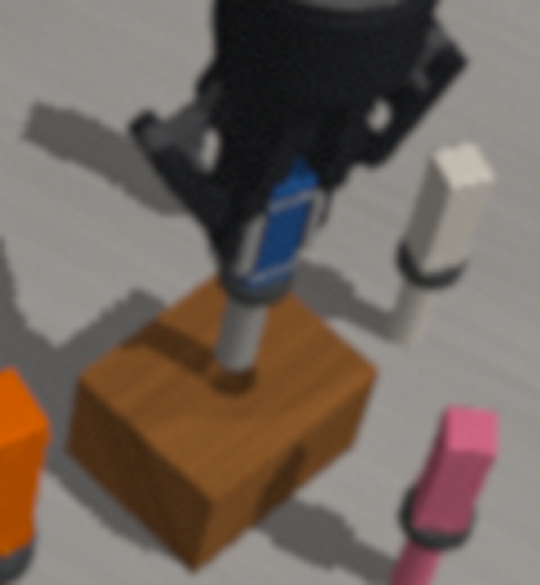

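send_rows --pt "-0.001 0 -0.015 0" --pt "-0.001 0 -0.03 0" --pt "-0.001 0 -0.04 0" --pt "-0.001 0 -0.045 0" --pt "-0.001 0 -0.05 0" --pt "-0.001 0 -0.055 0" --pt "-0.001 0 -0.06 0" --pt "-0.001 0 -0.06 0"

```text
time: 24.58
eef_pos: [0.5193, 0.1436, 0.1501]
tcp_rot: [0.874, 0.486, -0.0, -0.0]
contact_force: [0.6, 0.8, -2.9]
opening: 0.225
```

send_rows --pt "0 0 -0.005 0" --pt "0 0 -0.01 0" --pt "0 0 -0.015 0" --pt "0 0 -0.015 0"

```text
time: 25.08
eef_pos: [0.5193, 0.1436, 0.1455]
tcp_rot: [0.874, 0.486, -0.0, -0.0]
contact_force: [-0.3, -0.3, -4.0]
opening: 0.224
```

send_rows --pt "0 0 -0.01 0" --pt "0 0 -0.02 0" --pt "0 0 -0.03 0" --pt "0 0 -0.04 0" --pt "0 0 -0.05 0" --pt "0 0 -0.06 0" --pt "0 0 -0.07 0" --pt "0 0 -0.08 0" --pt "0 0 -0.09 0" --pt "0 0 -0.1 0" --pt "0 0 -0.11 0" --pt "0 0 -0.12 0" --pt "0 0 -0.125 0" --pt "0 0 -0.13 0" --pt "0 0 -0.13 0"

```text
time: 26.95
eef_pos: [0.5194, 0.1436, 0.1066]
tcp_rot: [0.874, 0.486, -0.0, -0.0]
contact_force: [0.6, -0.6, -2.9]
opening: 0.22
```

send_rows --pt "0 0 -0.003 0" --pt "0 0 -0.006 0" --pt "0 0 -0.009 0" --pt "0 0 -0.012 0" --pt "0 0 -0.012 0"

```text
time: 27.58
eef_pos: [0.5193, 0.1436, 0.103]
tcp_rot: [0.874, 0.486, -0.0, -0.0]
contact_force: [-0.6, -0.2, -3.3]
opening: 0.217
```

send_rows --pt "0 0 -0.003 0" --pt "0 0 -0.006 0" --pt "0 0 -0.009 0" --pt "0 0 -0.009 0"

```text
time: 28.08
eef_pos: [0.5193, 0.1436, 0.1003]
tcp_rot: [0.874, 0.486, -0.0, -0.0]
contact_force: [-0.0, -1.5, -3.3]
opening: 0.223
```

send_rows --pt "0 0 -0.002 0" --pt "0 0 -0.004 0" --pt "0 0 -0.004 0"

```text
time: 28.45
eef_pos: [0.5195, 0.1436, 0.0994]
tcp_rot: [0.874, 0.486, 0.0, 0.0]
contact_force: [0.0, -1.3, -2.8]
opening: 0.214
```

send_rows --pt "0 0 -0.002 0" --pt "0 0 -0.003 0" --pt "0 0 -0.003 0"

```text
time: 28.82
eef_pos: [0.5195, 0.1436, 0.0993]
tcp_rot: [0.874, 0.486, -0.0, -0.0]
contact_force: [-4.2, -0.5, 4.5]
opening: 0.219
```

send_rows --pt "0 0 -0.002 0" --pt "0 0 -0.003 0" --pt "0 0 -0.003 0"

```text
time: 29.2
eef_pos: [0.5196, 0.1437, 0.0993]
tcp_rot: [0.874, 0.486, -0.0, -0.0]
contact_force: [-5.2, -1.4, 9.8]
opening: 0.224
```

Collar seated at the same height as when picked up (0.0993). Now releasing.

send_rows --pt "0 0 0.003 0" --pt "0 0 0.005 0" --pt "0 0 0.005 0" --pt "0 0 0.005 0" --pt "0 0 0.005 0" --pt "0 0 0.005 0" --pt "0 0 0.005 0" --pt "0 0 0.005 0" --jaw 0

```text
time: 30.2
eef_pos: [0.5194, 0.1436, 0.099]
tcp_rot: [0.874, 0.486, 0.0, -0.0]
contact_force: [-0.5, -0.4, -0.3]
opening: 1.003
```

send_rows --pt "0 0 0.03 0" --pt "0 0 0.1 0" --pt "0 0 0.2 0" --pt "0 0 0.35 0" --pt "0 0 0.5 0" --pt "0 0 0.6 0" --pt "-0.1 -0.3 0.6 0" --pt "-0.1 -0.5 0.6 0" --pt "-0.1 -0.5 0.6 0" --pt "-0.1 -0.5 0.6 0" --pt "-0.1 -0.5 0.6 0"

```text
time: 31.58
eef_pos: [0.4895, -0.006, 0.2793]
tcp_rot: [0.874, 0.486, 0.0, -0.0]
contact_force: [-0.6, -0.0, 1.0]
opening: 1.001
```

```bash
python3 - <<'E'
from plant import imaging,monitor
from h import *
import cv2
s=monitor.get_state();print(s['time'],s['eef_pos'],s['contact_force'],s['opening'])
b=imaging.read_camera("scene")[:,:,::-1]
cv2.imwrite("pics/s10.png",b)
cv2.imwrite("pics/s10c.png",cv2.resize(b[235:325,370:460],None,fx=6,fy=6,interpolation=cv2.INTER_CUBIC))
cv2.imwrite("pics/t10.png",imaging.read_camera("top")[:,:,::-1])
E
```

```text
31.575 [ 0.48947715 -0.00595298  0.27932338] [-0.6412842  -0.03085573  0.96516531] 1.0011931201955464
```

View pics/s10.png

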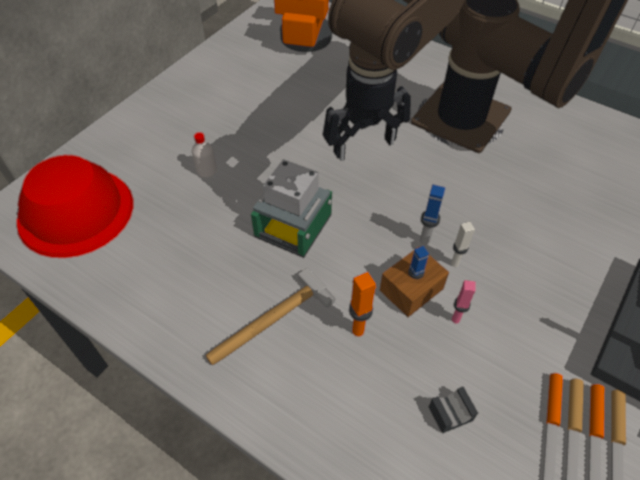

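View pics/s10c.png

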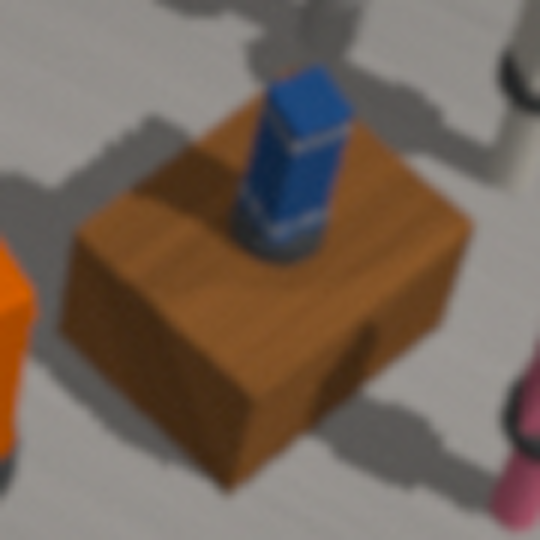

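View pics/t10.png

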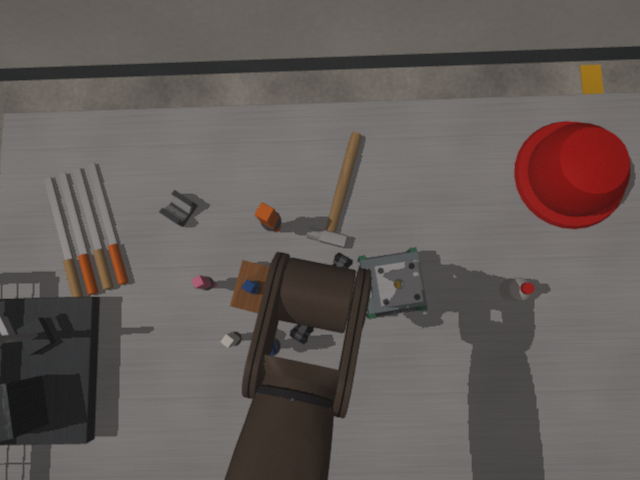

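```bash
python3 - <<'E'
import cv2,numpy as np
from h import *
a=cv2.imread("pics/top0.png");b=cv2.imread("pics/t10.png")
cv2.imwrite("pics/cmp.png",np.hstack([cv2.resize(i[264:304,379:419],None,fx=9,fy=9,interpolation=cv2.INTER_CUBIC) for i in (a,b)]))
for z in (.142,.132,.1,.055,.015): print(z,[ (round((q[0]-379+.5)*9),round((q[1]-264+.5)*9)) for q in [proj("top",(.5168,-.147,z))]])
E
```

```text
0.142 [(179, 180)]
0.132 [(173, 183)]
0.1 [(155, 190)]
0.055 [(132, 199)]
0.015 [(112, 206)]
```

View pics/cmp.png

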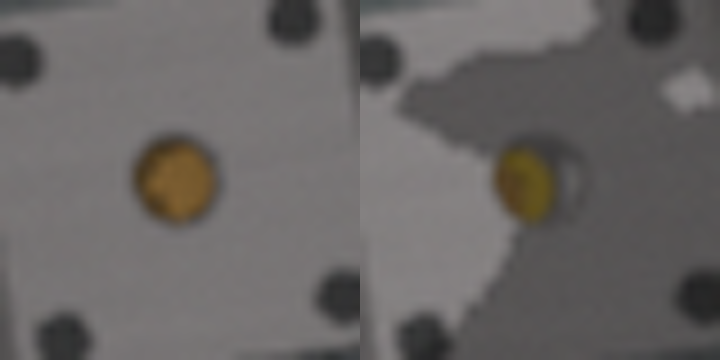

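Looking down the bore there is a clear view of the yellow pan and, at the left, the brass pin lying in it. The drift sits in the rack exactly as it did in the first picture. Handing in.

```bash
python3 -c "
from plant import workorder
print(workorder.sign_off())"
```

```text
the job is handed in; nothing more can be done
None
```

The pin is out of the bore and lying in the catch pan, the drift is back in its rack hole, and the job was handed in at about 32 s.

- **Pushing the pin:** The tip entered the bore on the first try at about (0.516, −0.148). Net push on the pin, measured at the end of each move, was about 9–11 N. The force between those readings wasn't recorded. The push force fell away with the tip about 48 mm below the block's top face.
- **Pin and pan:** Pictures taken after lifting the drift clear and before hand-in show the bore clear. The yellow pan sits visibly lower, and the brass pin can be seen in it through the bore. I judged the pan's drop by eye from the pictures, since its joint cannot be read.
- **Drift:** It seated at TCP height 0.0993 m, the same as when it was picked up. After release the picture matches the first one.
- **Other items:** The hammer, vee block, oil bottle and look-alikes are where they were. The gripper was open and clear of everything at hand-in.

**What disagreed:** My camera estimates of the bore and rack hole differed by 1–3 mm between the two views. I felt side forces of up to 5 N against the bore wall as the pin came free, and about 5 N while seating the drift. Nothing jammed either time.

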